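# Unclamp a manifold block and show it to the inspection camera

## Task

The finished manifold block is still clamped in the bench vise: slide the vise jaw open by its handle, well past half its travel, then lift the block out and hold it up to the inspection camera, with the end of its brass stub in the middle of the view, 14 cm in front of the lens, pointing straight into the lens, and the block's top still uppermost, not rolled to one side. Finish while the gripper is still holding the block there, steady and clear of everything else. Leave the camera, its stand and the other things on the bench where they are.

Things in the scene. Friction and masses are not known exactly. Their poses are not given: they have to be found in the camera images.
- vise: Blue vise fixed to the bench; base 100 x 265 x 30 mm, from y = -95 to +170 mm; the block stands on its top, 30 mm above the bench. Origin on the bench near below the clamped block's centre; z up. Its y is the sliding direction: fixed jaw on the -y side, moving jaw on the +y side. Jaws 100 mm wide along x, tops 70 mm above the bench.
- vise_jaw (a joint): Opening of the moving jaw in m: 0.001 to 0.003 at the start (clamped), 0.06 fully open. Slides along the vise's +y against about 4 N of friction plus some damping, and stays where it is left. A steel nose on the jaw, 8 mm high, reaches into a groove in the block's +y side, so the block cannot be lifted while the jaw is shut.
- vise_handle (a point): Grip point on the moving jaw's handle, an upright round steel post of 16 mm diameter, 85 mm from the vise origin in +y when shut, moving with the jaw. The post rises from 56 mm (top of its carriage block) to 115 mm above the bench; this point is on its axis at 96 mm. Axes parallel to the vise's.
- block: The finished part: aluminium block 36 (x) x 44 (y) x 95 mm (z), about 0.42 kg, upright in the vise, axes parallel to the vise's. Origin: centre of its underside, 30 mm above the bench; it stands 55 mm proud of the jaws, its y faces free to grip there. Brass stub on the +x face, 25 mm long, axis 72 mm above the underside, 26 mm across (collar 34). Groove in the +y side 14 to 28 mm up, 8 mm deep.
- stub_end (a point): Centre of the stub's end face: block x = 43, y = 0, z = 72 mm; axes parallel to the block's.
- camera_stand: Stand of the inspection camera, fixed to the bench: grey foot 100 x 150 x 16 mm, aluminium post 20 mm diameter, 446 mm high, 20 mm behind the foot's centre. Origin under the centre of the foot; the camera hangs on its -x side.
- camera_head: Inspection camera: grey box 60 x 50 x 50 mm, black lens 40 mm across in a white ring light 72 mm across. Looks along its own -x, 30 degrees downward. Origin: centre of the box's front face, 375 mm above the bench (lens glass at x = -25 mm); y is level. A block shown rightly has its x, y and z axes parallel to the camera's, pointing the same way.
- view_point (a point): Middle of the view: the empty point in the air on the lens axis where the end of the stub has to be, 140 mm in front of the lens glass (camera x = -165 mm); axes parallel to the camera's.
- raw_block: Bystander: plain unfinished aluminium block 36 x 44 x 95 mm without stub, standing upright on the bench.
- elbow: Bystander: grey plastic pipe elbow, about 75 x 75 x 48 mm.
- coupling: Bystander: brass ring 54 mm across, 40 mm high.
- wrench: Bystander: steel wrench 200 mm long, lying.
- jar: Bystander: closed white jar, 64 mm across, 100 mm high.
- pipe_piece: Bystander: white plastic pipe offcut standing upright, 60 mm across, 130 mm high.
- screwdriver: Bystander: screwdriver lying on the bench.
Mind the look-alikes: they are no part of the job. Leave any green or purple look-alike of the block alone.

How it is judged:
On the way, in this order (a step that is already met when the one before it is completed fails the run):
1. the vise jaw is open by more than 30 mm while the block still stands in the vise (value of joint vise_jaw above 0.03 m and height (world z) of block below 0.045 m), for 0.2 s.
2. the gripper has lifted the block clear of the vise (height (world z) of block above 0.1 m and contact force between block and the fingers above 2 N and contact force between block and vise below 0.1 N), for 0.2 s.
At the end, for the whole second after the job is handed in: The block is held by the fingers alone, still (under 20 mm/s), the end of its stub within 20 mm of the middle of the view, its x and y axes within 0.15 rad (8.6 degrees) of the camera's, stub towards the lens and top uppermost; the vise jaw is still open by more than 30 mm (all of step 2 and distance between stub_end and view_point below 0.02 m and angle between the x axis of block and the x axis of camera_head, either way round below 0.15 rad and angle between the y axis of block and the y axis of camera_head, either way round below 0.15 rad and x of block in the frame of camera_head below -0.17 m and angle between block's own z axis and vertical below 0.8 rad and contact force between block and camera_stand below 0.1 N and linear speed of block below 0.02 m/s and value of joint vise_jaw above 0.03 m); the arm keeps its last pose, push and grip.
It fails at once if the camera or its stand is pushed (over 3 N) (contact force between camera_stand and anything else above 3 N).
It fails at once if another thing on the bench is moved by more than 30 mm (distance of any of raw_block, elbow, coupling, wrench, jar, pipe_piece, screwdriver from where it was at the start of the episode above 0.03 m).
It also fails if it takes over 45 s, if anything falls off the work surface, if the arm or the gripper's body presses on something with over 40 N, if the wrist force passes 120 N, or if a joint passes its speed limit or range.

## Robot

A 7-joint arm with a two-finger parallel gripper is mounted at the origin on the work surface. World frame = base frame: x ahead of the robot, y to its left, z up, the work surface at z = 0. Lengths are in m, angles in rad, forces in N, time in s.
With the tool pointing down it reaches from about 0.425 to 0.925 m from the base axis. Payload 6.8 kg.
Tool frame: the origin (TCP) lies midway between the tips of the shut fingers; the grasp point (between the pads) lies 19 mm behind it (bot.pinch_z is the distance from the TCP to the grasp point, in m); z points along the fingers, y is the line along which they close (so a half turn about z gives the same grasp; the last joint's range is limited). The gripper opens to 85 mm and grips with 20 to 120 N. Pads are 22 mm wide; open, the fingers measure 114 mm over their backs; the gripper's body (76 mm by 85 mm) begins 54 mm behind the grasp point. The pads swing forward as they close: fully open they stand 13 mm farther back than shut.
Start: joints at [1.158, 0.477, 0.022, 1.555, -0.011, 1.109, -0.083], TCP at [0.203, -0.644, 0.231] pointing down, gripper open.
Joint ranges: [-2.96, 2.96], [-0.34, 2.1], [-1.41, 1.46], [0.24, 2.44], [-1.37, 4.51], [0.17, 1.92], [-2.96, 2.96]. Speed limits (rad/s): [2.39, 2.39, 3.14, 3.14, 3.14, 3.14, 3.14].

## Interface

Orientations are given as a unit quaternion [w, x, y, z].
In Python, from station import bot, imaging gives the robot as it stands. The module is installed in compiled form; this text tells all that it offers.
- The arm moves only by the tool carry_out, never from a script. Its argument "targets" is a list of rows, each a list of 5 numbers: the shift along the tool's x, y, z in cm, then the turn about the tool's z in degrees, then the opening, from -1 (shut) to 1 (fully open). In form: [[x, y, z, yaw, gripper], ...]. A call has 1 to 12 rows; each row shifts and turns the commanded pose from where the row before left it, along the tool's axes as they then stand; what a row does not reach is not made up. A row lasts 1/10 s, in which the tool goes at most 50 mm and 8.59 degrees, less where a joint would pass 70% of its speed; a pose out of reach is approached as far as the arm can. A call is refused whole if a number of a shift passes 5 or a number of a turn 8.59, either way. A call with a gripper value outside its range is refused whole. The fingers move at their own pace and stop on an object; "force" is the grip in N (left out, the last holds). Time passes only in rows, so rows that do not move let the fingers close. It gives the time, the measured TCP pose, the force, the opening and the grip force at its end, in the units of the state.
- bot.get_obs(): the state, without advancing time (a new reading comes with each control period).
- imaging.read_camera(name): name is "side" or "top"; returns the picture (384x512x3 uint8, red, green, blue); there is no depth.
- imaging.calibration(name): a dict with "fx", "fy", "cx", "cy" (pixels), "k1" (the pictures are not rectified: a ray, as slopes to the right and down, at radius r is drawn at 1 + k1 r^2 times it, then the intrinsics apply), "extrinsics" (4x4, takes a point from world to camera coordinates). Camera axes: x right, y up, looking along -z (the intrinsics and any distortion apply to the point x, -y, -z); pixel columns grow to the right and rows downward; lengths in m; the calibration is good to about 2 mm. A picture is of the moment at which its call begins. calibration takes no time and is no camera call.
- bot.hand_in(): hands the job in; it is judged then, once.
The state is a dict: "t": time; "q": joint angles; "joint_vel": joint speeds; "joint_torque": joint torques, N m; "eef_pos": TCP position; "tool_rot": TCP orientation; "contact_force": force on the tool from outside, world axes, zero at the start; "torque": the same for the moment, N m; "gripper_width": opening from 0.0 (shut) to 1.0 (fully open); "grasp_force": force on a finger pad.
Only numpy, scipy, OpenCV 4.12 (cv2) and the standard library are available. Lean on these libraries where they do the work, as an engineer would, in place of code of your own. Each camera call takes 0.05 s, during which the arm holds its last target. There are 200 camera calls.

## Working session

There is one attempt and no reset: what is moved stays moved. The work goes in short steps, Python scripts to look and compute and a tool call to move; the robot and the scene stay as the last step left them, time stands still between calls to the robot, and variables do not carry over. Pictures are saved under pics/ and viewed, at most 10 in all, crops included, and the job is handed in when it is done.

Besides the shell and the picture viewer there is one more tool, called after "Emit:" as name(argument=value, ...), one argument or row to a line, values as JSON. carry_out: Moves the arm, as the interface text tells. Its arguments: {"type":"object","properties":{"targets":{"type":"array"},"force":{"type":"number"}},"required":["targets"]}

```bash
mkdir -p pics; python3 - <<'E'
from station import bot, imaging
import cv2, numpy as np
for n in("side","top"):
    im=imaging.read_camera(n); cv2.imwrite(f"pics/{n}0.png",cv2.resize(im[:,:,::-1],(800,600)))
    np.save(f"{n}0.npy",im)
    c=imaging.calibration(n); print(n,{k:(np.round(v,4).tolist()) for k,v in c.items()})
print(bot.get_obs(),bot.pinch_z)
E
```

```text
side {'fx': 484.2487, 'fy': 484.2487, 'cx': 263.5794, 'cy': 193.3408, 'k1': 0.0403, 'extrinsics': [[-0.9941, -0.1077, -0.0087, 0.527], [0.0567, -0.5881, 0.8068, -0.2378], [-0.092, 0.8016, 0.5907, -1.6576], [0.0, 0.0, 0.0, 1.0]]}
top {'fx': 393.9296, 'fy': 393.9296, 'cx': 254.0404, 'cy': 186.856, 'k1': -0.082, 'extrinsics': [[-0.0049, -0.9999, 0.0128, -0.0436], [0.992, -0.0032, 0.1265, -0.5339], [-0.1264, 0.0133, 0.9919, -1.4668], [0.0, 0.0, 0.0, 1.0]]}
{'t': 0.1, 'q': array([ 1.15788418,  0.47771112,  0.02236688,  1.55631993, -0.01150463,
        1.10931241, -0.08312408]), 'joint_vel': array([-2.75755094e-04,  4.92393761e-04, -6.60779460e-04, -3.15316296e-03,
        8.03494968e-04,  2.01666541e-03, -6.30097069e-05]), 'joint_torque': array([ 5.05917749e-03, -5.97759140e+01,  1.61442328e+00, -2.81951487e+01,
        1.29768590e-02,  5.09355115e-03, -8.75631855e-06]), 'eef_pos': array([ 0.20239818, -0.643395  ,  0.23044143]), 'tool_rot': array([-7.89955036e-04,  9.88410404e-01,  1.51803211e-01, -1.84247402e-04]), 'contact_force': array([ 0.20350619, -0.36735183, -0.890015  ]), 'torque': array([ 0.00556546, -0.01069169,  0.03351775]), 'grasp_force': 0.0, 'gripper_width': 0.9977416743050715} 0.0187
```

View pics/side0.png

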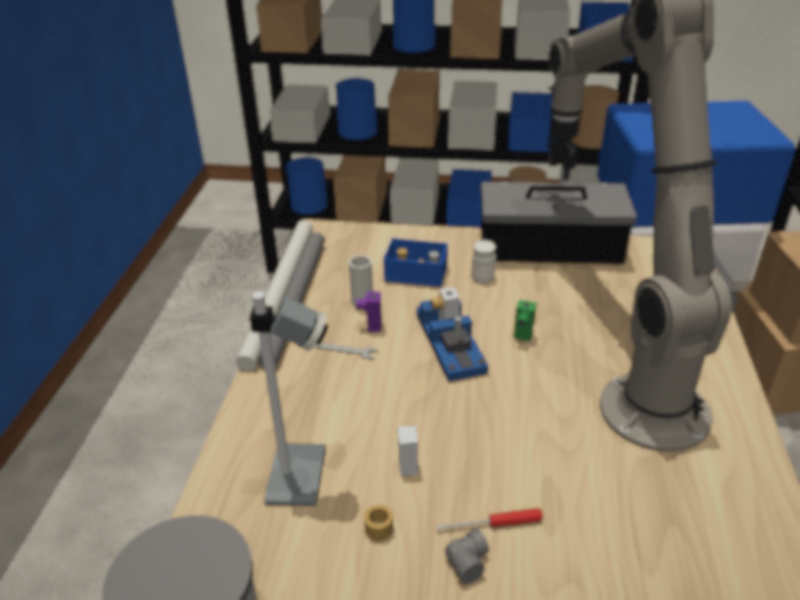

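View pics/top0.png

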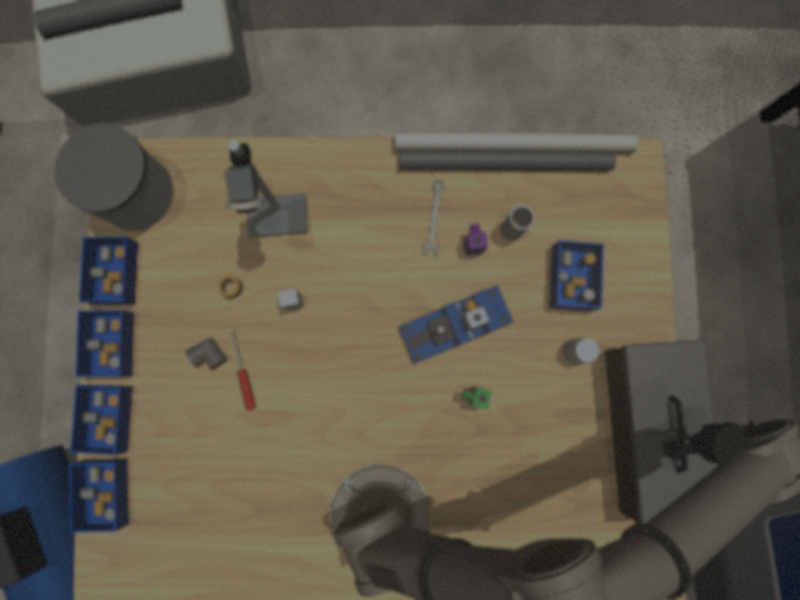

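The pictures show these things, in 800×600 pixels:
- **Vise:** blue, at top (455,325) and side (452,345). A whitish block with a brass stub stands in it at top (475,317) and side (450,302).
- **Look-alikes:** green at top (478,398), purple at top (476,240), and the plain raw block without a stub at top (288,299).
- **Meant block:** the one in the vise, because it is clamped and has the brass stub.
- **Inspection camera:** head at top (243,190) and side (297,322).

I'll confirm this with one enlarged crop.

```bash
cat > h.py <<'E'
import numpy as np, cv2
from station import bot, imaging
def ray(n,uv):
    c=imaging.calibration(n); E=np.array(c["extrinsics"]); R,t=E[:3,:3],E[:3,3]
    d=np.array([(uv[0]-c["cx"])/c["fx"],(uv[1]-c["cy"])/c["fy"]]); s=d.copy()
    for _ in range(20): s=d/(1+c["k1"]*(s@s))
    v=R.T@np.array([s[0],-s[1],-1]); return -R.T@t, v/np.linalg.norm(v)
def plane(n,uv,z):
    o,v=ray(n,uv); return o+v*(z-o[2])/v[2]
def cross(a,b):   # top px, side px -> point, gap
    (o,v),(p,w)=ray("top",a),ray("side",b)
    s=np.linalg.lstsq(np.c_[v,-w],p-o,rcond=None)[0]; A,B=o+s[0]*v,p+s[1]*w
    return (A+B)/2,np.linalg.norm(A-B)
def proj(n,P):
    c=imaging.calibration(n); E=np.array(c["extrinsics"]); q=E[:3,:3]@P+E[:3,3]
    s=np.array([q[0],-q[1]])/-q[2]; s=s*(1+c["k1"]*(s@s)); return np.array([c["cx"]+c["fx"]*s[0],c["cy"]+c["fy"]*s[1]])
def crop(im,x,y,w,h,k):
    o=cv2.resize(im[y:y+h,x:x+w,::-1],None,fx=k,fy=k,interpolation=cv2.INTER_CUBIC)
    return cv2.convertScaleAbs(o,alpha=1.3)
E
python3 - <<'E'
from h import *
t,s=np.load("top0.npy"),np.load("side0.npy")
# panels 400x300 each: top vise (5x), side vise(5x), top cam(5x), side cam (3x)
a=crop(t,250,175,80,60,5);b=crop(s,255,180,80,60,5);c=crop(t,135,85,80,60,5);d=crop(s,145,180,80,60,5)
cv2.imwrite("pics/c1.png",np.vstack([np.hstack([a,b]),np.hstack([c,d])]))
E
```

```text
(no output)
```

View pics/c1.png

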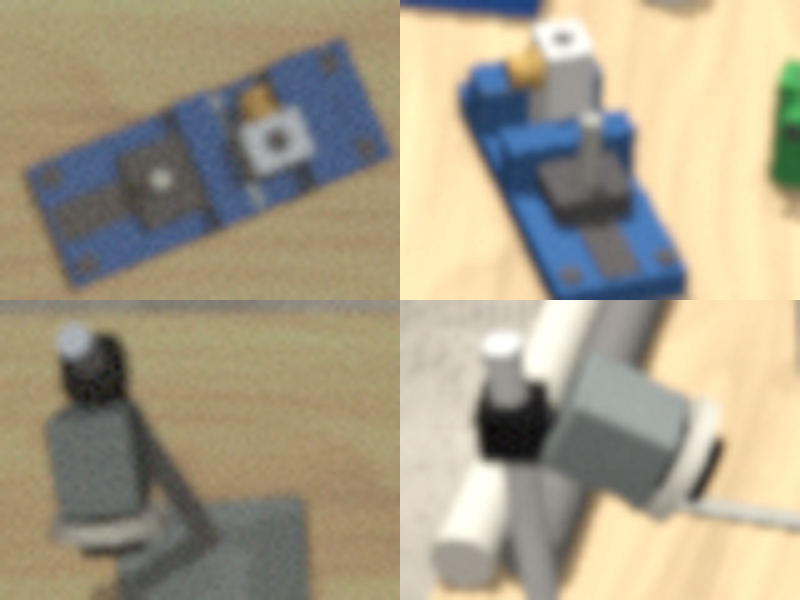

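The crop confirms it: the clamped aluminium block has a hole in its top at top px (305.4,203.2) and a brass stub beside it. The post top is at top px (282.2,211), and the stand's post top at top (150,93) and side (165,189). Next I'll measure with masks.

```bash
python3 - <<'E'
from h import *
np.set_printoptions(precision=4,suppress=True)
t,s=np.load("top0.npy"),np.load("side0.npy")
def comp(m,x,y,w,h):
    k=np.zeros(m.shape,np.uint8);k[y:y+h,x:x+w]=m[y:y+h,x:x+w]
    n,l,st,c=cv2.connectedComponentsWithStats(k); i=1+np.argmax(st[1:,4]); return l==i,c[i],st[i]
def rect(m):
    c=max(cv2.findContours(m.astype(np.uint8),0,2)[0],key=cv2.contourArea); return cv2.boxPoints(cv2.minAreaRect(c))
for n in("top","side"):
    o,_=ray(n,(256,192));print(n,"pos",o)
hsv=cv2.cvtColor(t,cv2.COLOR_RGB2HSV)
m,c,st=comp(((hsv[...,0]>105)&(hsv[...,0]<130)&(hsv[...,1]>110)).astype(np.uint8),245,175,90,65)
print("vise blue",st); 
# block top
m2,c2,st2=comp(((hsv[...,1]<45)&(hsv[...,2]>110)).astype(np.uint8),295,193,22,22)
print("blocktop",c2,st2); B=rect(m2);P=np.array([plane("top",b,.125) for b in B]);print(B,P,P.mean(0),"sides",np.linalg.norm(np.diff(P,axis=0),axis=1))
print("yaw",np.degrees(np.arctan2(*(P[1]-P[0])[1::-1])))
m3,c3,st3=comp(((hsv[...,1]<70)&(hsv[...,2]>105)).astype(np.uint8),277,206,11,11);print("post",c3,st3,plane("top",c3,.115))
vc=np.array([(25,172),(345,38),(392,155),(78,290)])/5+[250,175]
V=np.array([plane("top",v,.03) for v in vc]);print("vise corners",V,"L",np.linalg.norm(np.roll(V,-1,0)-V,axis=1));
for a,b in((0,1),(3,2)): d=V[a]-V[b];print("vise y yaw",np.degrees(np.arctan2(-d[0],d[1])))
# stand
print("post top",plane("top",(150,93),.446),cross((150,93),(165,189)))
# foot
hs=cv2.cvtColor(s,cv2.COLOR_RGB2HSV)
F=np.array([(325,446),(316,500),(265,503),(285,447)])*.64
Q=np.array([plane("side",f,.016) for f in F]);print("foot side",Q,np.linalg.norm(np.roll(Q,-1,0)-Q,axis=1))
F=np.array([(307,196),(308,234),(248,236)])*.64
Q=np.array([plane("top",f,.016) for f in F]);print("foot top",Q,np.linalg.norm(np.diff(Q,axis=0),axis=1))
# head top-face corners in top: NW(48,420) NE.. crop coords (y-300)
E
```

```text
top pos [ 0.3439 -0.0257  1.523 ]
side pos [0.3849 1.2457 1.1757]
vise blue [306 187  18  23 125]
blocktop [305.2292 202.4271] [299 197  14  12  96]
[[297.8 200.6]
 [308.2 195.4]
 [312.6 204.2]
 [302.2 209.4]] [[ 0.4721 -0.2006  0.125 ]
 [ 0.4906 -0.2383  0.125 ]
 [ 0.459  -0.2534  0.125 ]
 [ 0.4406 -0.2157  0.125 ]] [ 0.4656 -0.227   0.125 ] sides [0.042  0.0351 0.0419]
yaw -63.84758703237457
post [281.8571 210.2857] [281 209   3   3   7] [ 0.4384 -0.1439  0.115 ]
vise corners [[ 0.448  -0.049   0.03  ]
 [ 0.5499 -0.2956  0.03  ]
 [ 0.4596 -0.3294  0.03  ]
 [ 0.3587 -0.0885  0.03  ]] L [0.2668 0.0964 0.2612 0.0976]
vise y yaw 22.461992495774098
vise y yaw 22.73265590515318
post top [0.7531 0.2564 0.446 ] (array([0.755 , 0.2574, 0.443 ]), np.float64(0.0014579026600535917))
foot side [[0.6895 0.1879 0.016 ]
 [0.6788 0.3256 0.016 ]
 [0.7738 0.3419 0.016 ]
 [0.7708 0.1986 0.016 ]] [0.1381 0.0965 0.1434 0.082 ]
foot top [[0.7808 0.1798 0.016 ]
 [0.6828 0.1756 0.016 ]
 [0.6784 0.3262 0.016 ]] [0.0981 0.1506]
```

```bash
python3 - <<'E'
from h import *
t,s=np.load("top0.npy"),np.load("side0.npy")
a=crop(t,140,100,40,60,10);b=crop(s,175,185,40,60,10)
o=np.hstack([a,b])
for i in range(0,800,50): cv2.line(o,(i,0),(i,6),(0,0,255),1)
for j in range(0,600,50): cv2.line(o,(0,j),(6,j),(0,0,255),1);cv2.line(o,(400,j),(406,j),(0,0,255),1)
cv2.imwrite("pics/c2.png",o)
E
```

```text
(no output)
```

View pics/c2.png

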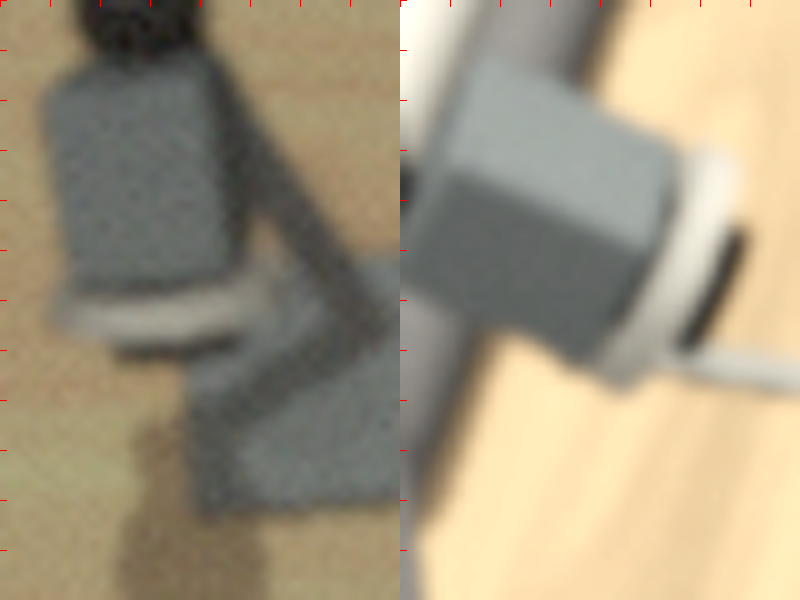

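The crop shows the head's top-face corners:
- **Top view:** (45,95), (205,60), (75,285) and (235,268). The ring runs from (50,310) to (272,285).
- **Side view:** (450,165), (480,60), (645,248) and (680,150). The lens is at about (715,290).

```bash
python3 - <<'E'
from h import *
np.set_printoptions(precision=4,suppress=True)
T=lambda x,y:(140+x/10-.45,100+y/10-.45); S=lambda x,y:(175+(x-400)/10-.45,185+y/10-.45)
P=[]
for n,a,b in(("bn",(45,95),(450,165)),("bf",(205,60),(480,60)),("fn",(75,285),(645,248)),("ff",(235,268),(680,150))):
    p,g=cross(T(*a),S(*b));P.append(p);print(n,p,g)
bn,bf,fn,ff=P
for nm,v in(("bn-fn",bn-fn),("bf-ff",bf-ff),("n-f b",bn-bf),("n-f f",fn-ff)): print(nm,np.linalg.norm(v),np.degrees(np.arctan2(v[1],v[0])),"elev",np.degrees(np.arcsin(v[2]/np.linalg.norm(v))))
a,b=plane("top",T(50,310),.38),plane("top",T(272,285),.38);v=a-b;print("ring",a,b,np.linalg.norm(v),"yaw",np.degrees(np.arctan2(-v[0],v[1])),(a+b)/2)
def chk(o,yaw):
    y=np.radians(yaw);c,s=np.cos(np.pi/6),.5;X=np.array([c*np.cos(y),c*np.sin(y),s]);Y=np.array([-np.sin(y),np.cos(y),0]);Z=np.cross(X,Y)
    return o,X,Y,Z
# head origin estimates with yaw
for yaw in(3,5,7):
    _,X,Y,Z=chk(0,yaw); m=np.mean([fn-25*.001*Y,ff+.025*Y,bn-.025*Y-.06*X,bf+.025*Y-.06*X],axis=0)-.025*Z
    print(yaw,"origin",m,"view",m-.165*X)
    o=m+np.r_[0,0,.375-m[2]]
    for q in((0,.025,.025),(0,-.025,.025),(.06,.025,.025),(.06,-.025,.025)):
        w=o+q[0]*X+q[1]*Y+q[2]*Z; print(((proj("top",w)+.45-[140,100])*10).round(),((proj("side",w)+.45-[175,185])*10+[400,0]).round())
E
```

```text
bn [0.7138 0.2782 0.4226] 0.0010304302456827967
bf [0.7206 0.2312 0.4228] 0.005199059912951678
fn [0.6651 0.2745 0.3959] 0.002590483319275479
ff [0.6683 0.2274 0.3931] 0.0019880924439425454
bn-fn 0.0556850005000355 4.403907657017679 elev 28.62715217538951
bf-ff 0.060242591396182286 4.194407220225393 elev 29.498703885314193
n-f b 0.047498210984919326 98.21336892109231 elev -0.2710561746138254
n-f f 0.04728331578726401 93.91925128733752 elev 3.3461728760626857
ring [0.6606 0.2858 0.38  ] [0.6678 0.2192 0.38  ] 0.06706375184732331 yaw 6.166676207198211 [0.6642 0.2525 0.38  ]
3 origin [0.6785 0.2521 0.3719] view [0.5358 0.2447 0.2894]
[ 67. 281.] [649. 252.]
[236. 271.] [680. 137.]
[38. 80.] [439. 154.]
[210.  69.] [476.  41.]
5 origin [0.6785 0.2517 0.3719] view [0.5361 0.2392 0.2894]
[ 70. 284.] [653. 250.]
[239. 268.] [677. 135.]
[35. 83.] [441. 157.]
[206.  67.] [472.  43.]
7 origin [0.6785 0.2512 0.3719] view [0.5367 0.2338 0.2894]
[ 74. 286.] [657. 247.]
[241. 265.] [674. 133.]
[32. 86.] [444. 159.]
[203.  64.] [468.  45.]
```

```bash
cat >> h.py <<'E'
def go(P,yaw):
    o=bot.get_obs(); w,x,y,z=o["tool_rot"]; from scipy.spatial.transform import Rotation as R
    M=R.from_quat([x,y,z,w]).as_matrix(); cur=np.degrees(np.arctan2(M[1,0],M[0,0]))
    a=np.radians(yaw); d=np.array(P)-o["eef_pos"]
    print("t",o["t"],"pos",o["eef_pos"].round(4),"yaw",cur.round(1),"turn",(cur-yaw).round(1),"tilt",M[:,2].round(3))
    print("after turn, cm:",(100*np.array([d[0]*np.cos(a)+d[1]*np.sin(a),d[0]*np.sin(a)-d[1]*np.cos(a),-d[2]])).round(2),"F",o["contact_force"].round(1),"w",round(o["gripper_width"]*85,1),"gf",o["grasp_force"])
E
```

Emit:
carry_out(
  targets=[
    [0,0,0,-5.1,0.3],
    [3.3,-3,0,0,0.3],
    [3.3,-3,0,0,0.3],
    [3.3,-3,0,0,0.3],
    [3.3,-3,0,0,0.3],
    [3.3,-3,0,0,0.3],
    [3.3,-3,0,0,0.3],
    [3.3,-3,0,0,0.3],
    [3.3,-3,0,0,0.3],
    [3.3,-3,0,0,0.3],
    [3.3,-3,0,0,0.3],
    [0,0,0,0,0.3],
  ],
  force=40,
)

```text
t: 1.3
eef_pos: [0.3947, -0.2345, 0.2314]
tool_rot: [-0.001, 0.98, 0.2, 0.001]
contact_force: [0.7, 0.0, 0.1]
gripper_width: 0.649
grasp_force: 0.0
```

```bash
python3 -c "
from h import *
go([.437,-.1445,.08],22.6)"
```

```text
t 1.3 pos [ 0.3947 -0.2345  0.2314] yaw 23.1 turn 0.5 tilt [ 0.001  0.002 -1.   ]
after turn, cm: [ 7.36 -6.68 15.14] F [0.7 0.  0.1] w 55.2 gf 0.0
```

Emit:
carry_out(
  targets=[
    [3.7,-3.3,0,0.5,0.3],
    [3.7,-3.4,2,0,0.3],
    [0,0,3.3,0,0.3],
    [0,0,3.3,0,0.3],
    [0,0,3.3,0,0.3],
    [0,0,2.2,0,0.3],
    [0,0,1,0,0.3],
    [0,0,0,0,0.3],
  ],
)

```text
t: 2.1
eef_pos: [0.4326, -0.1538, 0.0808]
tool_rot: [-0.001, 0.982, 0.191, -0.001]
contact_force: [-0.5, -0.1, -0.1]
gripper_width: 0.65
grasp_force: 0.0
```

```bash
python3 - <<'E'
from h import *
go([.437,-.1445,.08],22.6)
t,s=imaging.read_camera("top"),imaging.read_camera("side")
cv2.imwrite("pics/c3.png",np.hstack([crop(t,250,165,80,100,5),crop(s,245,150,80,100,5)]))
E
```

```text
t 2.1 pos [ 0.4326 -0.1538  0.0808] yaw 22.0 turn -0.6 tilt [-0.003  0.001 -1.   ]
after turn, cm: [ 0.76 -0.69  0.08] F [-0.5 -0.1 -0.1] w 55.2 gf 0.0
```

View pics/c3.png

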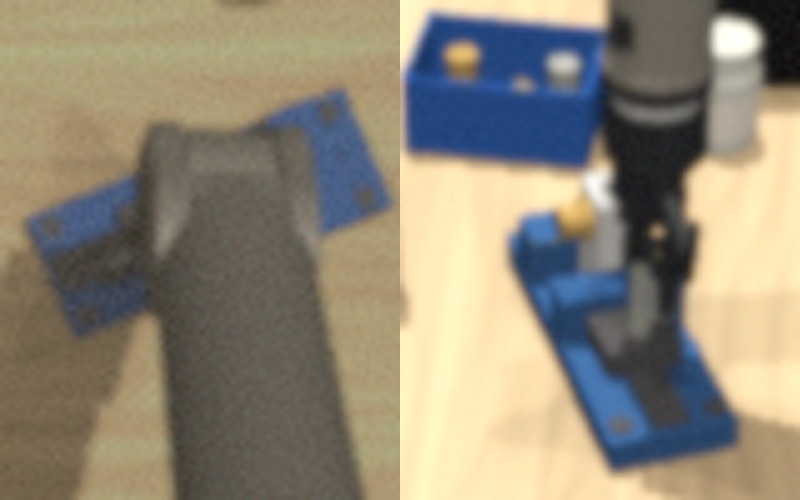

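The side view shows the fingers straddling the post, which is at crop (645,290). The move fell about 1 cm short, so I'll correct that and close on the post.

Emit:
carry_out(
  targets=[
    [0.8,-0.7,0,-0.6,0.3],
    [0,0,0,0,-0.9],
    [0,0,0,0,-0.9],
    [0,0,0,0,-0.9],
    [0,0,0,0,-0.9],
    [0,0,0,0,-0.9],
  ],
  force=40,
)

```text
t: 2.8
eef_pos: [0.4387, -0.1439, 0.0824]
tool_rot: [0.0, 0.98, 0.197, 0.0]
contact_force: [-2.0, 1.6, 5.4]
gripper_width: 0.176
grasp_force: 38.9
```

```bash
python3 -c "
from h import *
go([.437,-.1445,.08],22.6)"
```

```text
t 2.8 pos [ 0.4387 -0.1439  0.0824] yaw 22.7 turn 0.1 tilt [ 0.001 -0.    -1.   ]
after turn, cm: [-0.18 -0.01  0.24] F [-2.   1.6  5.4] w 14.9 gf 38.85404348373413
```

Emit:
carry_out(
  targets=[
    [0,-0.6,0,0,-0.9],
    [0,-0.6,0,0,-0.9],
    [0,-0.6,0,0,-0.9],
    [0,-0.6,0,0,-0.9],
    [0,-0.6,0,0,-0.9],
    [0,-0.6,0,0,-0.9],
    [0,-0.6,0,0,-0.9],
    [0,-0.6,0,0,-0.9],
    [0,-0.6,0,0,-0.9],
    [0,0,0,0,-0.9],
    [0,0,0,0,-0.9],
  ],
)

```text
t: 3.9
eef_pos: [0.4178, -0.0931, 0.0823]
tool_rot: [-0.0, 0.98, 0.197, 0.0]
contact_force: [-0.3, 0.4, 9.1]
gripper_width: 0.173
grasp_force: 40.1
```

```bash
python3 -c "
from h import *
go([.4387,-.1439,.0824],22.6)"
```

```text
t 3.9 pos [ 0.4178 -0.0931  0.0823] yaw 22.7 turn 0.1 tilt [ 0.001  0.    -1.   ]
after turn, cm: [-0.03  5.49 -0.01] F [-0.3  0.4  9.1] w 14.7 gf 40.129321217536926
```

Emit:
carry_out(
  targets=[
    [0,0,0,0,0.3],
    [0,0,0,0,0.3],
    [0,0,0,0,0.3],
    [0,0,-3,0,0.6],
    [0,0,-3,0,0.6],
    [0,0,-3,0,0.6],
    [0,3.5,-1,0,0.7],
    [0,3.5,0,0,0.7],
    [0,3.5,0,0,0.7],
    [-0.5,3.5,0,0,0.7],
    [0,0,0,0,0.7],
    [0,0,0,0,0.7],
  ],
)

```text
t: 5.1
eef_pos: [0.4663, -0.2254, 0.1811]
tool_rot: [-0.001, 0.981, 0.196, -0.001]
contact_force: [0.0, 0.3, -0.8]
gripper_width: 0.855
grasp_force: 0.0
```

```bash
python3 -c "
from h import *
go([.467,-.226,.09],22.6)"
```

```text
t 5.1 pos [ 0.4663 -0.2254  0.1811] yaw 22.6 turn -0.0 tilt [-0.001  0.001 -1.   ]
after turn, cm: [0.04 0.08 9.11] F [ 0.   0.3 -0.8] w 72.6 gf 0.0
```

Emit:
carry_out(
  targets=[
    [0,0,3,0,0.7],
    [0,0,3,0,0.7],
    [0,0,2.1,0,0.7],
    [0,0,1,0,0.7],
    [0,0,0,0,0.7],
    [0,0,0,0,-0.3],
    [0,0,0,0,-0.3],
    [0,0,0,0,-0.3],
    [0,0,0,0,-0.3],
    [0,0,0,0,-0.3],
    [0,0,0,0,-0.3],
  ],
  force=30,
)

```text
t: 6.2
eef_pos: [0.4678, -0.2252, 0.0921]
tool_rot: [0.0, 0.98, 0.197, 0.001]
contact_force: [-1.0, 3.0, 6.9]
gripper_width: 0.509
grasp_force: 33.0
```

```bash
python3 - <<'E'
from h import *
go([.467,-.226,.09],22.6)
t,s=imaging.read_camera("top"),imaging.read_camera("side")
cv2.imwrite("pics/c4.png",np.hstack([crop(t,250,165,80,100,5),crop(s,245,150,80,100,5)]))
E
```

```text
t 6.2 pos [ 0.4678 -0.2252  0.0921] yaw 22.7 turn 0.1 tilt [ 0.002 -0.    -1.   ]
after turn, cm: [-0.1   0.04  0.21] F [-1.   3.   6.9] w 43.2 gf 32.95857846736908
```

View pics/c4.png

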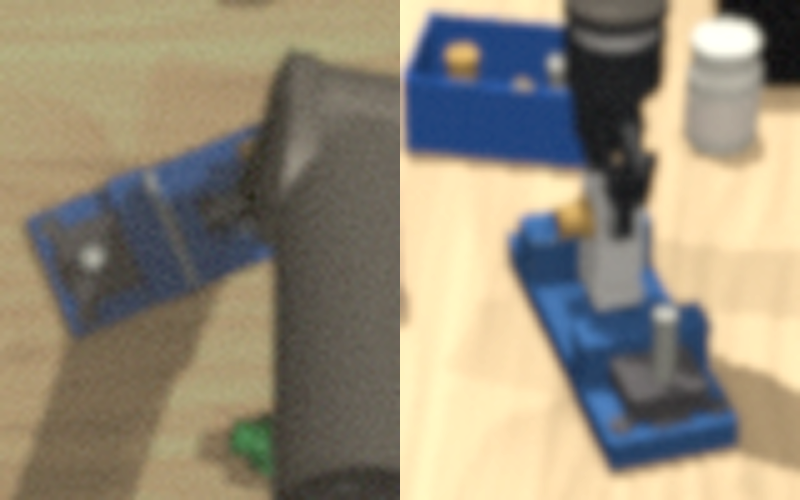

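The jaw is open, with the post now at top crop (92,258). The fingers hold the block on both y faces, and the opening of 43 mm matches its width. The interface can't tilt the tool, so I'll pivot the block about the finger axis by pushing its foot against the fixed jaw. First I'll lift it.

Emit:
carry_out(
  targets=[
    [0,0,-1,0,-0.3],
    [0,0,-2,0,-0.3],
    [0,0,-2,0,-0.3],
    [0,0,-2,0,-0.3],
    [0,0,-2,0,-0.3],
    [0,0,-1,0,-0.3],
    [0,0,0,0,-0.3],
    [0,0,0,0,-0.3],
    [0,0,0,0,-0.3],
  ],
)

```text
t: 7.2
eef_pos: [0.466, -0.2251, 0.1896]
tool_rot: [-0.001, 0.981, 0.196, -0.001]
contact_force: [0.1, 0.6, -5.4]
gripper_width: 0.509
grasp_force: 32.3
```

```bash
python3 -c "
from h import *
print(bot.get_obs()['q'].round(2))
go([.4678-.3843*.015,-.2252+.9232*.015,.193],112.6)"
```

```text
[ 0.55  0.28 -0.27  1.96  0.09  0.92 -0.93]
t 7.2 pos [ 0.466  -0.2251  0.1896] yaw 22.7 turn -89.9 tilt [-0.002  0.001 -1.   ]
after turn, cm: [ 1.43  0.16 -0.34] F [ 0.1  0.6 -5.4] w 43.3 gf 32.28213965892792
```

Emit:
carry_out(
  targets=[
    [0,0,0,-7.5,-0.3],
    [0,0,0,-7.5,-0.3],
    [0,0,0,-7.5,-0.3],
    [0,0,0,-7.5,-0.3],
    [0,0,0,-7.5,-0.3],
    [0,0,0,-7.5,-0.3],
    [0,0,0,-7.5,-0.3],
    [0,0,0,-7.5,-0.3],
    [0,0,0,-7.5,-0.3],
    [0,0,0,-7.5,-0.3],
    [0,0,0,-7.5,-0.3],
    [0,0,0,-7.5,-0.3],
  ],
)

```text
t: 8.4
eef_pos: [0.4663, -0.2252, 0.1897]
tool_rot: [-0.001, 0.552, 0.834, -0.0]
contact_force: [-0.1, 0.3, -4.2]
gripper_width: 0.509
grasp_force: 32.3
```

Emit:
carry_out(
  targets=[
    [0,0,0,0,-0.3],
    [0,0,0,0,-0.3],
  ],
)

```text
t: 8.6
eef_pos: [0.4665, -0.2253, 0.1901]
tool_rot: [-0.001, 0.556, 0.831, 0.0]
contact_force: [-0.1, -0.2, -4.3]
gripper_width: 0.513
grasp_force: 32.2
```

```bash
python3 -c "
from h import *
print(bot.get_obs()['q'].round(2))
go([.4678-.3843*.015,-.2252+.9232*.015,.112],112.6)"
```

```text
[ 0.78  0.32 -0.54  1.94  0.2   0.94  0.54]
t 8.6 pos [ 0.4665 -0.2253  0.1901] yaw 112.5 turn -0.1 tilt [-0.001  0.001 -1.   ]
after turn, cm: [1.46 0.13 7.81] F [-0.1 -0.2 -4.3] w 43.6 gf 32.220534682273865
```

Emit:
carry_out(
  targets=[
    [1.5,0,0,0,-0.3],
    [0,0,3,0,-0.3],
    [0,0,3,0,-0.3],
    [0,0,1.8,0,-0.3],
    [0,0,0,0,-0.3],
    [-1,0,0,0,-0.3],
    [-0.5,0,0,0,-0.3],
    [-0.5,0,0,0,-0.3],
    [-0.5,0,0,0,-0.3],
    [0,0,0,0,-0.3],
  ],
  force=24,
)

```text
t: 9.6
eef_pos: [0.4711, -0.2342, 0.1136]
tool_rot: [-0.0, 0.555, 0.832, 0.0]
contact_force: [-1.7, 4.3, -1.2]
gripper_width: 0.51
grasp_force: 31.4
```

```bash
python3 -c "
from h import *
go([.4678+.3843*.036,-.2252-.9232*.036,.112],112.6)"
```

```text
t 9.6 pos [ 0.4711 -0.2342  0.1136] yaw 112.6 turn 0.0 tilt [ 0.     0.001 -1.   ]
after turn, cm: [-2.64  0.05  0.16] F [-1.7  4.3 -1.2] w 43.4 gf 31.36671245098114
```

Emit:
carry_out(
  targets=[
    [-0.5,0,0,0,-0.3],
    [-0.5,0,0,0,-0.3],
    [-0.5,0,0,0,-0.3],
    [-0.5,0,0,0,-0.3],
    [-0.5,0,0,0,-0.3],
    [-0.3,0,0,0,-0.3],
    [0,0,0,0,-0.3],
  ],
)

```text
t: 10.3
eef_pos: [0.4814, -0.2593, 0.1128]
tool_rot: [-0.001, 0.554, 0.832, 0.001]
contact_force: [-1.7, 5.1, -4.7]
gripper_width: 0.508
grasp_force: 31.4
```

```bash
python3 - <<'E'
from h import *
go([.4678+.3843*.038,-.2252-.9232*.038,.112],112.6)
t,s=imaging.read_camera("top"),imaging.read_camera("side")
cv2.imwrite("pics/c5.png",np.hstack([crop(t,250,165,80,100,5),crop(s,245,150,80,100,5)]))
E
```

```text
t 10.3 pos [ 0.4814 -0.2593  0.1128] yaw 112.7 turn 0.1 tilt [-0.001  0.002 -1.   ]
after turn, cm: [-0.13  0.05  0.08] F [-1.7  5.1 -4.7] w 43.2 gf 31.363377571105957
```

View pics/c5.png

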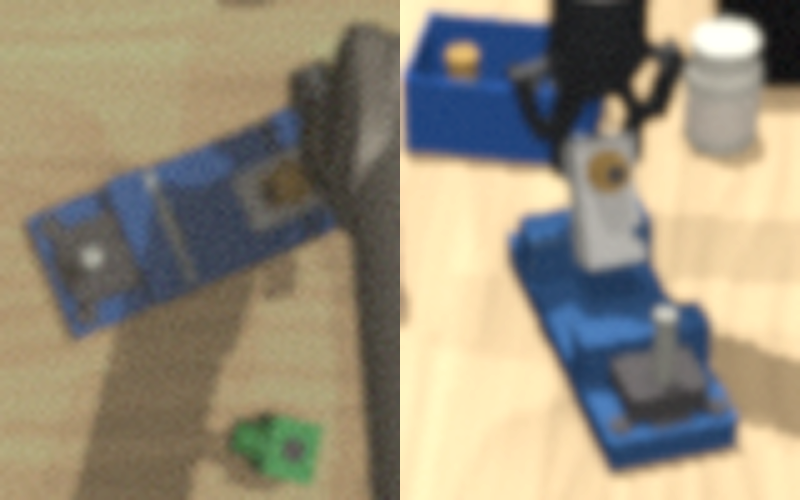

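The block is tilted. Its stub face points up toward the moving jaw at side crop (605,170), and the jaw geometry gives about 29.7°. Next I'll firm the grip, back off, lift and turn it toward the camera.

Emit:
carry_out(
  targets=[
    [0,0,0,0,-0.3],
    [0,0,0,0,-0.3],
    [1,0,0,0,-0.3],
    [1,0,0,0,-0.3],
    [0,0,-3,0,-0.3],
    [0,0,-4,0,-0.3],
    [0,0,-4,0,-0.3],
    [0,0,-4,0,-0.3],
    [0,0,0,8,-0.3],
    [0,0,0,8,-0.3],
    [0,0,0,8,-0.3],
    [0,0,0,8,-0.3],
  ],
  force=80,
)

```text
t: 11.6
eef_pos: [0.4735, -0.2417, 0.2631]
tool_rot: [0.001, 0.764, 0.645, -0.0]
contact_force: [-1.1, 1.3, -6.4]
gripper_width: 0.507
grasp_force: 84.4
```

Emit:
carry_out(
  targets=[
    [0,0,0,8,-0.3],
    [0,0,0,8,-0.3],
    [0,0,0,8,-0.3],
    [0,0,0,8,-0.3],
    [0,0,0,8,-0.3],
    [0,0,0,8,-0.3],
    [0,0,0,8,-0.3],
    [0,0,0,8,-0.3],
    [0,0,0,8,-0.3],
    [0,0,0,4,-0.3],
    [0,0,0,0,-0.3],
  ],
)

```text
t: 12.7
eef_pos: [0.4735, -0.2415, 0.2629]
tool_rot: [0.0, 0.999, 0.041, 0.0]
contact_force: [-0.4, 1.0, -5.2]
gripper_width: 0.505
grasp_force: 84.2
```

```bash
python3 -c "
from h import *
print(bot.get_obs()['q'].round(2))
go([.4944,.2367,.2605],4.5)"
```

```text
[ 0.6   0.23 -0.29  1.85  0.07  1.08 -1.2 ]
t 12.7 pos [ 0.4735 -0.2415  0.2629] yaw 4.7 turn 0.2 tilt [ 0.    -0.001 -1.   ]
after turn, cm: [  5.83 -47.51   0.24] F [-0.4  1.  -5.2] w 42.9 gf 84.23539280891418
```

Emit:
carry_out(
  targets=[
    [0,-2,0,0,-0.3],
    [0,-3.5,0,0,-0.3],
    [0,-3.5,0,0,-0.3],
    [0,-3.5,0,0,-0.3],
    [0,-3.5,0,0,-0.3],
    [0,-3.5,0,0,-0.3],
    [0,-3.5,0,0,-0.3],
    [0,-3.5,0,0,-0.3],
    [0,-3.5,0,0,-0.3],
    [0,-3.5,0,0,-0.3],
    [0,-3.5,0,0,-0.3],
    [0,0,0,0,-0.3],
  ],
)

```text
t: 13.9
eef_pos: [0.4426, 0.1326, 0.2635]
tool_rot: [-0.001, 0.999, 0.046, 0.001]
contact_force: [-0.2, -0.1, -4.7]
gripper_width: 0.505
grasp_force: 84.3
```

```bash
python3 -c "
from h import *
print(bot.get_obs()['q'].round(2))
go([.4944,.2367,.2605],4.5)"
```

```text
[ 0.13  0.13 -0.6   1.97  0.08  1.06 -1.98]
t 13.9 pos [0.4426 0.1326 0.2635] yaw 5.3 turn 0.8 tilt [ 0.002  0.003 -1.   ]
after turn, cm: [ 5.98 -9.98  0.3 ] F [-0.2 -0.1 -4.7] w 43.0 gf 84.32633757591248
```

Emit:
carry_out(
  targets=[
    [0,-2.5,0,0,-0.3],
    [0,-2.5,0,0,-0.3],
    [0,-2.5,0,0,-0.3],
    [1.5,-2.5,0,0,-0.3],
    [1.5,0,0,0,-0.3],
    [1.5,0,0.3,0.5,-0.3],
    [1.4,0,0,0,-0.3],
    [0,0,0,0,-0.3],
    [0,0,0,0,-0.3],
    [0,0,0,0,-0.3],
  ],
)

```text
t: 14.9
eef_pos: [0.494, 0.2306, 0.2597]
tool_rot: [0.0, 0.999, 0.036, -0.0]
contact_force: [-0.3, -0.3, -5.0]
gripper_width: 0.505
grasp_force: 84.3
```

```bash
python3 - <<'E'
from h import *
go([.4944,.2367,.2605],4.5)
t,s=imaging.read_camera("top"),imaging.read_camera("side")
np.save("top1.npy",t);np.save("side1.npy",s)
o=np.hstack([crop(t,135,90,40*2,120,5),crop(s,165,190,80,120,5)])
for i in range(0,800,50): cv2.line(o,(i,0),(i,6),(0,0,255),1)
for j in range(0,600,50): cv2.line(o,(0,j),(6,j),(0,0,255),1);cv2.line(o,(400,j),(406,j),(0,0,255),1)
cv2.imwrite("pics/c6.png",o)
E
```

```text
t 14.9 pos [0.494  0.2306 0.2597] yaw 4.2 turn -0.3 tilt [-0.001 -0.    -1.   ]
after turn, cm: [ 0.09 -0.6  -0.08] F [-0.3 -0.3 -5. ] w 43.0 gf 84.29307818412781
```

View pics/c6.png

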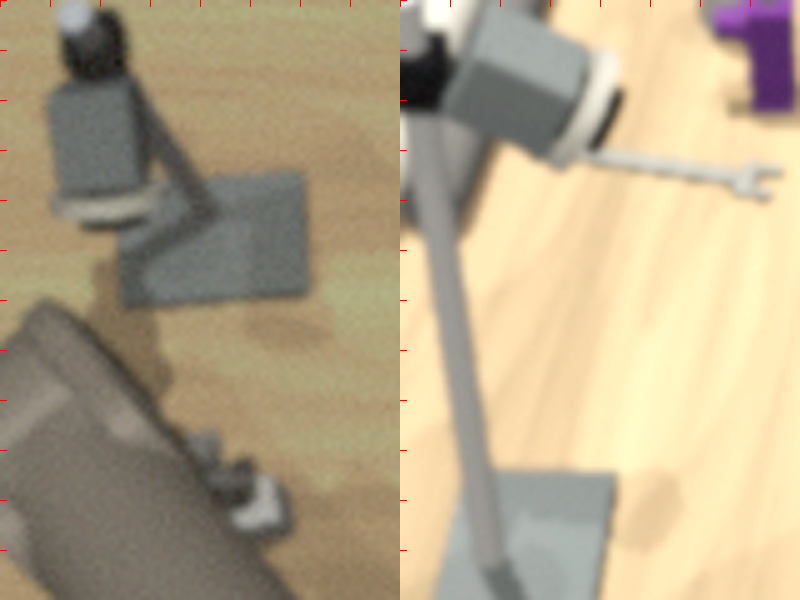

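That crop missed the held block; the top view shows only the arm, with the raw block at (245,505). I'll crop around the projected stub instead.

```bash
python3 - <<'E'
from h import *
s=np.load("side1.npy")
v=proj("side",np.array([.537,.24,.2925]));print(v)
x,y=int(v[0])-35,int(v[1])-40
o=crop(s,x,y,100,75,8);print(x,y)
for i in range(0,800,50): cv2.line(o,(i,0),(i,6),(0,0,255),1)
for j in range(0,600,50): cv2.line(o,(0,j),(6,j),(0,0,255),1)
cv2.imwrite("pics/c7.png",o)
E
```

```text
[250.85266457 233.95255456]
215 193
```

View pics/c7.png

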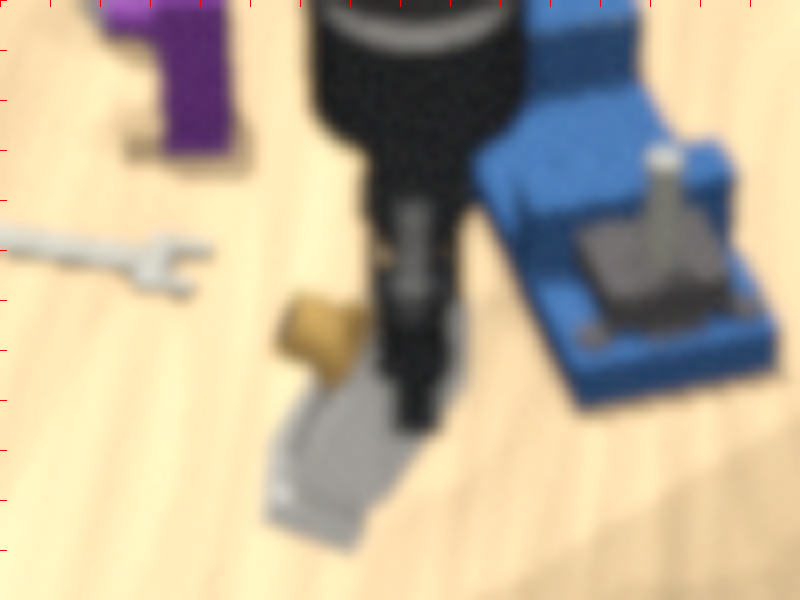

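The side view shows the block held by the fingers and tilted, with its stub up toward the camera. The stub-end centre is at about crop (290,325), or px (251,233.5), where (250.9,234) is expected. The underside edge of the +y face runs from (268,515) to (352,548). I'll check the tilt by casting rays onto that face's plane.

```bash
python3 - <<'E'
from h import *
a=np.radians(4.3);X=np.array([np.cos(a),np.sin(a),0]);Y=np.array([-np.sin(a),np.cos(a),0])
tcp=bot.get_obs()["eef_pos"]
def pt(c,off):
    o,v=ray("side",(215+c[0]/8-.44,193+c[1]/8-.44)); q=tcp+off*Y; p=o+v*((q-o)@Y)/(v@Y); return np.array([(p-tcp)@X,p[2]-tcp[2]])*1000
L=pt((268,515),.022);R=pt((352,548),.022);print("bottom",L,R,np.linalg.norm(L-R),"tilt",np.degrees(np.arctan2(*(L-R)[::-1])))
s=pt((290,325),0);print("stub end",s)
U=pt((465,360),.022);print("-x edge",U,"tilt",np.degrees(np.arctan2(R[0]-U[0],U[1]-R[1])))
V=np.array([.537,.24,.2925]);P=tcp+s[0]/1000*X;P[2]+=s[1]/1000;print("stub",P,"needs",(V-P)*1000)
# predicted corners for tilt th with stub at P
for th in(25,30,35):
    r=np.radians(th);bx=np.cos(r)*X+[0,0,np.sin(r)];bz=-np.sin(r)*X+[0,0,np.cos(r)]
    for q in((18,22,0),(-18,22,0),(-18,22,95)):
        w=P+((q[0]-43)*bx+q[1]*Y+(q[2]-72)*bz)/1000; print(th,q,((proj("side",w)-[215,193]+.44)*8).round())
E
```

```text
bottom [ 52.31701277 -39.36085157] [ 22.79815451 -54.77955353] 33.30314343681694 tilt 27.579593753944277
stub end [44.03848942 30.33351632]
-x edge [-17.21031864  34.82772086] tilt 24.06013546819247
stub [0.53792733 0.2342099  0.2902299 ] needs [-0.92732794  5.79009674  2.27010041]
25 (18, 22, 0) [270. 528.]
25 (-18, 22, 0) [362. 560.]
25 (-18, 22, 95) [476. 381.]
30 (18, 22, 0) [251. 525.]
30 (-18, 22, 0) [340. 564.]
30 (-18, 22, 95) [474. 393.]
35 (18, 22, 0) [233. 522.]
35 (-18, 22, 0) [317. 565.]
35 (-18, 22, 95) [470. 405.]
```

Several edge pairs give a tilt of about 26–28°, and the contact geometry gives 29.7°, so it's within the allowed 30 ± 8.6°. The stub end needs about 6 mm in +y and 2 mm up.

Emit:
carry_out(
  targets=[
    [0,-0.6,-0.2,-0.3,-0.3],
    [0,0,0,0,-0.3],
    [0,0,0,0,-0.3],
    [0,0,0,0,-0.3],
    [0,0,0,0,-0.3],
    [0,0,0,0,-0.3],
  ],
)

```text
t: 15.6
eef_pos: [0.494, 0.237, 0.2617]
tool_rot: [0.0, 0.999, 0.039, -0.0]
contact_force: [1.1, 1.0, -5.2]
gripper_width: 0.506
grasp_force: 84.3
```

```bash
python3 - <<'E'
from h import *
go([.4935,.2365,.2620],4.5)
s=imaging.read_camera("side")
h=cv2.cvtColor(s,cv2.COLOR_RGB2HSV)
o=crop(s,215,193,100,75,8);cv2.imwrite("pics/c8.png",o)
print(abs(bot.get_obs()["joint_vel"]).max())
E
```

```text
t 15.6 pos [0.494  0.237  0.2617] yaw 4.5 turn -0.0 tilt [-0. -0. -1.]
after turn, cm: [-0.06  0.04 -0.03] F [ 1.1  1.  -5.2] w 43.0 gf 84.28822875022888
0.001510723055149401
```

View pics/c8.png

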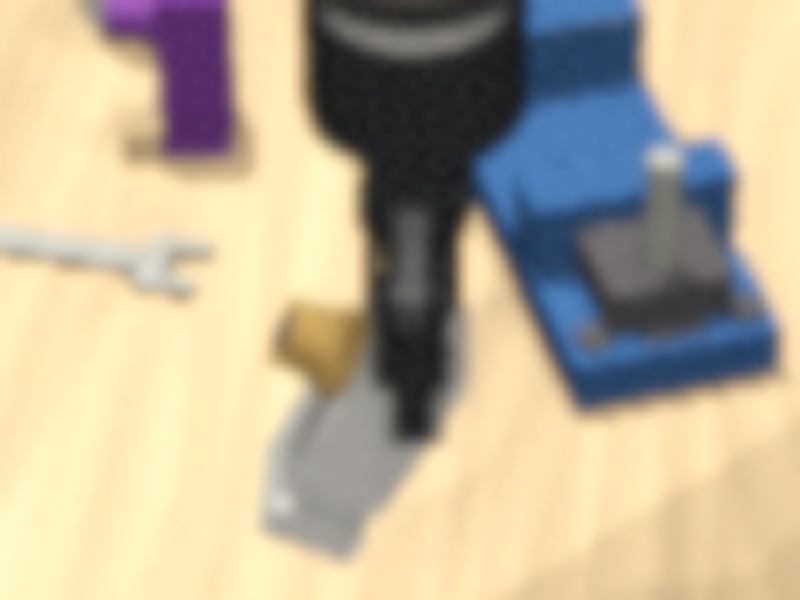

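The final view shows the stub end at about crop (287,330), the block steady and clear of everything, and the jaw open. I'm handing it in.

```bash
python3 -c "
from station import bot
print(bot.hand_in())"
```

```text
the job is handed in; nothing more can be done
None
```

I handed the job in at about 15.6 s, with no verdict returned: the vise jaw is open about 55 mm and the gripper holds the block steady at the camera, its stub end within a few mm of the middle of the view and tilted about 26–30° (30° wanted, 8.6° allowed).

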